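# Mount a drilled board on the pins of a tilted painting easel

### The job

Take the plywood board whose two holes match the two steel pins of the painting easel out of the rack, and thread it over both pins until it lies fully home, flat against the sloped narrow bar, with the wider margin beside the holes uppermost, as it stands in the rack. Go gently, feeling for the pins: the bar must stay at the tilt it is set to. Leave the board let go and resting, and leave the other board standing in its slot.

Things in the scene. Friction and masses are not known exactly. Their poses are not given: they have to be found in the camera images.
- board_center (a point): Centre of the board to mount: plain plywood, 150 mm long, 100 high, 10 thick, about 0.1 kg, on a long edge in one slot of the rack. Axes: x through the thickness, y along the length, z towards the upper long edge (50 mm away). Its two through holes, 13.5 mm in diameter with flat eyelets, lie 50 mm either side of the middle along y and 12 mm below the centre (38 mm above the lower edge).
- spare_center (a point): Centre of the other board, same size, wood, mass and axes, but with its two holes only 50 mm apart; it stands in the other slot of the rack, 100 mm away, and stays there.
- rack: Low wooden rack, 170 x 170 mm, fixed to the table; origin under its centre. The floor of its slots is 12 mm up; the slots run along its y, at x = -50 and +50 mm, are 13 mm wide between cheeks 10 mm thick whose tops are 28 mm above the table, so that the boards stand loosely and reach 112 mm above the table.
- easel: Wooden stand of the easel, fixed to the table; origin under its centre, its x axis horizontal on the side to which the pins point. Base 150 x 228 x 18 mm; two posts 26 x 18 mm at y = -105 and +105 mm reach 156 mm up, with a black clamp knob on each outside; between them, with its axis 140 mm up, sits the bar.
- seat (a point): Middle of the bar's face. Axes: x out of the face, along the pins (away from the robot and up), y along the bar, z up the slope. Bar: 186 mm long (y), 30 high (z), 22 thick; the face reaches 15 mm above and below this point, free air behind a board beyond. A board fully home has its centre 5 mm along x and 12 mm along z from here (11 mm hanging on the pins), at y = the pins' offset.
- bar (a joint): Tilt of the bar: angle in rad of the pins above the horizontal (0 = pins level; 0.5 to 0.75 at the start). The bar turns about its own long axis, 11 mm behind the seat point, held only by clamp friction of about 0.6 N m: some 12 N on a pin's side or a mounted board's upper edge turns it.
- bar_top (a point): Middle of the upper edge of the bar's face, 15 mm up the slope from the seat point. On the face two steel pins, 100 mm apart along y, at the seat point's z, 12 mm in diameter, 28 mm out of the face, tapering to 9 mm over the last 4 mm. The pair is clamped firmly on a thin strip somewhere within 10 mm either way along y of the middle; that offset is not measured: see it or feel for it.

How it is judged:
At the end, for the whole second after the job is handed in: Matching board on both pins, flat on the bar (within 2.5 mm of the face, about 3 mm up or down the slope, 14 mm of the middle along it, parallel within 0.06 rad), wider margin up, at rest; bar's upper edge within 2.5 mm of its start (8 degrees); other board upright in its slot, moved under 12 mm (x of board_center in the frame of seat between 0.002 and 0.0075 m and y of board_center in the frame of seat between -0.014 and 0.014 m and z of board_center in the frame of seat between 0.008 and 0.015 m and angle between the x axis of board_center and the x axis of seat, either way round below 0.06 rad and distance of bar_top from where it was at the start of the episode below 0.0025 m and distance of spare_center from where it was at the start of the episode below 0.012 m and angle between spare_center's own z axis and vertical below 0.25 rad and linear speed of board below 0.02 m/s); the robot touches nothing.
It fails at once if the bar is knocked out of its set tilt (its upper edge moved more than 6 mm) (distance of bar_top from where it was at the start of the episode above 0.006 m).
It fails at once if the other board is pulled out of its slot or knocked over (distance of spare_center from where it was at the start of the episode above 0.025 m or angle between spare_center's own z axis and vertical above 0.5 rad).
It also fails if it takes over 64 s, if anything falls off the work surface, if the arm or the gripper's body presses on something with over 40 N, if the wrist force passes 120 N, or if a joint passes its speed limit or range.

### The arm

A 7-joint arm with a two-finger parallel gripper is mounted at the origin on the work surface. World frame = base frame: x ahead of the robot, y to its left, z up, the work surface at z = 0. Lengths are in m, angles in rad, forces in N, time in s.
With the tool pointing down it reaches from about 0.4 to 0.875 m from the base axis. Payload 19.3 kg.
Tool frame: the origin (TCP) lies midway between the tips of the shut fingers; the grasp point (between the pads) lies 19 mm behind it; z points along the fingers, y is the direction in which the jaws open and shut (so a half turn about z gives the same grasp; the last joint's range is limited). The gripper opens to 85 mm and grips with 20 to 120 N. Pads are 22 mm wide; open, the fingers measure 114 mm over their backs; the gripper's body (76 mm by 85 mm) begins 54 mm behind the grasp point. The pads swing forward as they close: fully open they stand 13 mm farther back than shut.
Start: joints at [1.196, 0.521, -0.036, 1.599, 0.021, 1.021, -0.113], TCP at [0.188, -0.596, 0.231] pointing down, gripper open.
Joint ranges: [-2.91, 2.91], [-0.3, 2.13], [-1.5, 1.42], [0.17, 2.43], [-1.26, 4.41], [0.16, 1.93], [-2.52, 2.52]. Speed limits (rad/s): [1.89, 1.89, 2.39, 2.39, 3.01, 3.01, 3.01].

### API

Orientations are given as [roll, pitch, yaw] about the fixed x, y, z axes, in that order (R = Rz(yaw) Ry(pitch) Rx(roll)).
In Python, from workcell import telemetry, cams, workorder gives the robot as it stands. The module is installed in compiled form; this text tells all that it offers.
- The arm moves only by the tool apply_moves, never from a script. Its argument "steps" is a list of rows, each a list of 4 numbers: the shift along the tool's x, y, z in cm, then the turn about the tool's z in rad. A call has exactly 10 rows; each row is the pose to reach, as a shift and turn from the pose commanded when the call began, along the tool's axes at that moment; what a row does not reach only later rows make up. A row lasts 1/12 s, in which the tool goes at most 41.7 mm and 7.16 degrees, less where a joint would pass 70% of its speed; a pose out of reach is approached as far as the arm can. A call with a gripper value outside its range is refused whole. "claw" is the closure, from 0 (fully open) to 1 (shut), set as the call begins (left out, the last holds). The fingers move at their own pace and stop on an object; "force" is the grip in N (left out, the last holds). Time passes only in rows, so rows that repeat a pose let the fingers close, or fill a call up. It gives the time, the measured TCP pose, the force and the opening at its end, in the units of the state.
- telemetry.observe(): the state, without advancing time (a new reading comes with each control period).
- cams.grab_frame(name): name is "side" or "top" or "wrist"; returns a dict with "color" (420x560x3 uint8, red, green, blue), "mtx" (3x3 intrinsics, pixels), "k1" (the pictures are not rectified: a ray, as slopes to the right and down, at radius r is drawn at 1 + k1 r^2 times it, then the intrinsics apply), "eye" and "orientation" of the camera in the world; the wrist camera has in their place "T_tool_cam" (4x4, takes a point from camera to tool coordinates, whose origin is the TCP and whose axes are the flange's). Camera axes: x right, y down, z forward; pixel columns grow to the right and rows downward; lengths in m; the calibration is good to about 2 mm. A picture is of the moment at which its call begins: read the wrist's pose just before it. There is no depth.
- workorder.job_done(): hands the job in, once; it reports no verdict.
Trained networks look in the newest picture that a camera, given by its name, has taken for a name from the list of things; names that differ only in an ending like _2 or _b are one class to them, and where a whole thing is asked for, a point or a joint stands for the part that bears it (a point fixed in the world has none). Each returns a list of dicts, best first, with "score" (0 to 1); they miss things now and then, are a little off and sometimes report something else, mostly with a low value. They report only what shows in the picture. A call takes as long as a camera call.
- cams.find_in(camera, name): "box" ([left, top, width, height] in pixels, round what is visible of it).
- cams.pinpoint(camera, name): "uv" ([column, row] in pixels: a listed point, or the origin of a listed thing).
The state is a dict: "clock": time; "qpos": joint angles; "qd": joint speeds; "joint_efforts": joint torques, N m; "position": TCP position; "tool_rot": TCP orientation; "force": force on the tool from outside, world axes, zero at the start; "moment": the same for the moment, N m; "grip_width": finger opening in m.
Only numpy, scipy, OpenCV 4.12 (cv2) and the standard library are available. Lean on these libraries where they do the work, as an engineer would, in place of code of your own. Each camera call takes 0.05 s, during which the arm holds its last target. There are 200 camera calls.

## Working session

There is one attempt and no reset: what is moved stays moved. The work goes in short steps, Python scripts to look and compute and a tool call to move; the robot and the scene stay as the last step left them, time stands still between calls to the robot, and variables do not carry over. Pictures are saved under pics/ and viewed, about 8 in all and at most 12, crops included, and the job is handed in when it is done.

Besides the shell and the picture viewer there is one more tool, called after "Call:" by a JSON object that holds its "fn" and its "kwargs". apply_moves: Moves the arm, as the interface text tells. Its arguments: {"type":"object","properties":{"steps":{"type":"array"},"claw":{"type":"number"},"force":{"type":"number"}},"required":["steps"]}

```bash
mkdir -p pics; cat > h.py <<'E'
import numpy as np, cv2
from scipy.spatial.transform import Rotation as R
from workcell import telemetry, cams, workorder
def Rot(o):
    o=np.array(o,float)
    if o.shape==(3,3): return o
    if o.shape==(4,): return R.from_quat(o).as_matrix()
    return R.from_euler('xyz',o).as_matrix()
def grab(n,save=None):
    s=telemetry.observe(); f=cams.grab_frame(n)
    if 'T_tool_cam' in f:
        T=np.eye(4);T[:3,:3]=Rot(s['tool_rot']);T[:3,3]=s['position'];T=T@np.array(f['T_tool_cam'])
        f['E'],f['C']=T[:3,3],T[:3,:3]
    else: f['E'],f['C']=np.array(f['eye']),Rot(f['orientation'])
    f['K']=np.array(f['mtx'])
    if save: cv2.imwrite('pics/'+save,f['color'][:,:,::-1])
    return f
def ray(f,uv):
    d=np.array([f['k1'],0,0,0,0]).astype(float)
    p=cv2.undistortPoints(np.array([[uv]],float),f['K'],d).ravel()
    v=f['C']@np.array([p[0],p[1],1]); return f['E'],v/np.linalg.norm(v)
def onz(f,uv,z):
    e,v=ray(f,uv); return e+v*(z-e[2])/v[2]
def proj(f,P):
    P=(np.atleast_2d(P)-f['E'])@f['C']
    return cv2.projectPoints(P,np.zeros(3),np.zeros(3),f['K'],np.array([f['k1'],0,0,0,0]).astype(float))[0].reshape(-1,2)
def tri(*rs):
    A=sum(np.eye(3)-np.outer(v,v) for e,v in rs); b=sum((np.eye(3)-np.outer(v,v))@e for e,v in rs)
    return np.linalg.solve(A,b)
E
cat > a.py <<'E'
from h import *
np.set_printoptions(precision=4,suppress=True)
s=telemetry.observe(); print({k:np.round(v,4) for k,v in s.items()})
F={}
for c in ['side','top','wrist']:
    F[c]=grab(c,c+'0.png'); print(c,F[c]['E'],F[c]['C'].tolist(),F[c]['K'].ravel(),F[c]['k1'])
    for n in ['board_center','spare_center','rack','easel','seat','bar_top']:
        print(c,n,[(np.round(d['uv'],1).tolist(),round(d['score'],2)) for d in cams.pinpoint(c,n)][:3],[(np.round(d['box'],0).tolist(),round(d['score'],2)) for d in cams.find_in(c,n)][:2])
cv2.imwrite('pics/st.png',np.hstack([cv2.resize(F[c]['color'],(400,300)) for c in ['side','top']])[:,:,::-1])
E
python3 a.py
```

```text
{'clock': np.float64(0.0), 'qpos': array([ 1.1958,  0.522 , -0.0364,  1.6   ,  0.0212,  1.0211, -0.1128]), 'qd': array([-0.0021,  0.0007, -0.0011, -0.0004, -0.0016,  0.0011, -0.001 ]), 'joint_efforts': array([ -0.0018, -92.7116,   1.9773, -36.9934,   0.0174,   0.0081,
        -0.    ]), 'position': array([ 0.1874, -0.5959,  0.2307]), 'tool_rot': array([-3.1405,  0.0001,  0.3048]), 'force': array([ 0.125 ,  0.1595, -0.4913]), 'moment': array([-0.0142, -0.0299,  0.0075]), 'grip_width': np.float64(0.0853)}
side [ 0.0825 -0.4148  0.5649] [[0.6785444553374101, -0.40614825465407434, 0.6120629194554322], [-0.7344396746541216, -0.3901552686422679, 0.5553172342405989], [0.013258447299957954, -0.8263307216799635, -0.5630290862673663]] [457.6001   0.     274.2489   0.     457.6001 204.3582   0.       0.
   1.    ] -0.09992833450422516
side board_center [([345.5, 307.4], 0.92)] [([314.0, 254.0, 78.0, 108.0], 0.9)]
side spare_center [([399.8, 286.0], 0.96)] [([357.0, 236.0, 92.0, 100.0], 0.69)]
side rack [] [([292.0, 265.0, 152.0, 117.0], 0.76)]
side easel [([216.2, 202.0], 0.74)] [([162.0, 119.0
[... 870 characters left out ...]
77), ([334.0, 182.0, 92.0, 98.0], 0.49)]
top seat [([155.1, 195.6], 0.93), ([174.0, 206.3], 0.72)] [([101.0, 177.0, 107.0, 40.0], 0.69), ([354.0, 193.0, 85.0, 25.0], 0.69)]
top bar_top [([155.1, 194.1], 0.67)] [([104.0, 175.0, 103.0, 42.0], 0.57)]
wrist [ 0.2663 -0.5711  0.3739] [[0.2997188139489572, -0.9040766790000793, -0.30465388731020193], [-0.954027151423198, -0.28433040835063816, -0.09480724252132218], [-0.0009093472206869012, 0.3190635945628178, -0.947732871495067]] [360.7267   0.     274.3812   0.     360.7267 212.4555   0.       0.
   1.    ] 0.017762657821435542
wrist board_center [] []
wrist spare_center [] []
wrist rack [] []
wrist easel [] []
wrist seat [] []
wrist bar_top [] []
```

View pics/side0.png

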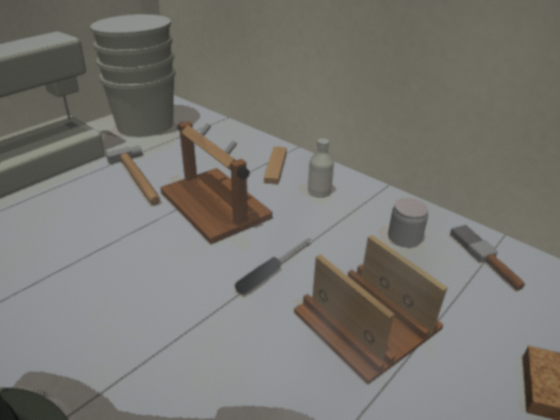

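View pics/top0.png

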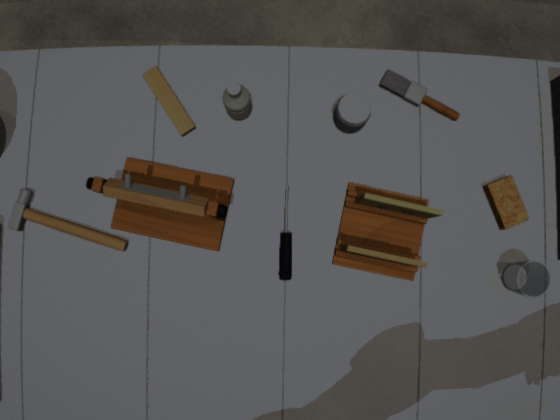

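The wide-hole board is the nearer one: side image (345,307), top image (385,255). The spare stands behind it at (400,286) in the side image. The pins show at (127,182) and (183,192) in the top image, pointing away from the robot. Moves only turn about the tool's z, so I'll first test in free space whether the tool tilts when pushed past its reach, and measure the scene at the same time.

Call:
{"fn": "apply_moves", "kwargs": {"steps": [[0,4,0,0],[0,8,0,0],[0,12,0,0],[0,16,0,0],[0,20,0,0],[0,24,0,0],[0,28,0,0],[0,32,0,0],[0,36,0,0],[0,38,0,0]]}}

```text
clock: 2.78
position: [0.2662, -0.8759, 0.2291]
tool_rot: [3.134, -0.007, 0.282]
force: [-3.1, -1.0, -0.6]
grip_width: 0.0855
```

```bash
cat > b.py <<'E'
from h import *
np.set_printoptions(precision=4,suppress=True)
s=telemetry.observe(); print(s['qpos'],s['position'],s['tool_rot'])
S,T=grab('side'),grab('top')
def px(uS,uT):
    a,b=ray(S,uS),ray(T,uT); P=tri(a,b); return P, [np.linalg.norm(np.cross(P-e,v)) for e,v in (a,b)]
for n in ['board_center','spare_center','easel','seat','bar_top']:
    try: print(n,*px(cams.pinpoint('side',n)[0]['uv'],cams.pinpoint('top',n)[0]['uv']))
    except Exception as e: print(n,e)
print('rack top',onz(T,cams.pinpoint('top','rack')[0]['uv'],0.0), 'easel',onz(T,cams.pinpoint('top','easel')[0]['uv'],0.0))
c=T['color'][165:235,80:250]; d=T['color'][170:290,320:450]
a=cv2.resize(c,None,fx=4.5,fy=4.5,interpolation=2); b=cv2.resize(d,(a.shape[0]*130//120*1,a.shape[0]),interpolation=2)
cv2.imwrite('pics/zoom.png',a[:,:,::-1]); print(a.shape)
E
python3 b.py
```

```text
[ 1.1888  1.1987  0.1953  0.2884 -0.1896  1.6515 -0.0451] [ 0.2662 -0.8759  0.2291] [ 3.1338 -0.0073  0.2821]
board_center list index out of range
spare_center list index out of range
easel list index out of range
seat list index out of range
bar_top list index out of range
rack top [ 0.558  -0.1926  0.    ] easel [0.6016 0.2296 0.    ]
(315, 765, 3)
```

```bash
cat > c.py <<'E'
from h import *
np.set_printoptions(precision=4,suppress=True)
import types
def mk(E,C,f,cx,cy,k): return dict(E=np.array(E),C=np.array(C),K=np.array([[f,0,cx],[0,f,cy],[0,0,1.]]),k1=k)
S=mk([0.0825,-0.4148,0.5649],[[0.6785444553374101, -0.40614825465407434, 0.6120629194554322], [-0.7344396746541216, -0.3901552686422679, 0.5553172342405989], [0.013258447299957954, -0.8263307216799635, -0.5630290862673663]],457.6001,274.2489,204.3582,-0.0999283)
T=mk([0.5198,0.0152,0.959],[[0.01831603564787471, -0.9972781515536893, 0.0714199640983025], [-0.9998156622203014, -0.018680379123696075, -0.004436779775401523], [0.005758855539620286, -0.07132553448416643, -0.9974364660034352]],470.4915,280.5717,212.7445,-0.150446)
for n,a,b in [('board',(345.5,307.4),(379.8,260.4)),('spare',(399.8,286),(395.5,207.6)),('easel',(216.2,202),(175,206.7)),('seat',(215.4,142.9),(155.1,195.6)),('bar_top',(212.7,141.4),(155.1,194.1))]:
    ra,rb=ray(S,a),ray(T,b);P=tri(ra,rb);print(n,P,[np.linalg.norm(np.cross(P-e,v)) for e,v in (ra,rb)])
    # assume known height
    z={'board':.062,'spare':.062,'easel':0}.get(n)
    if z is not None: print('   z known', onz(S,a,z),onz(T,b,z))
print('rack',onz(T,(379.8,231.6),0))
for n,p in [('board top edge L',(347.5,249.5)),('R',(426,264))]: print(n,onz(T,p,.112))
E
python3 c.py
python3 - <<'E'
import cv2
t=cv2.imread('pics/top0.png');s=cv2.imread('pics/side0.png')
a=cv2.resize(t[160:250,85:240],(800,465),interpolation=2)
cv2.imwrite('pics/z1.png',a)
b=cv2.resize(t[175:285,325:450],(420,370),interpolation=2);c=cv2.resize(s[115:230,155:275],(386,370),interpolation=2)
import numpy as np
cv2.imwrite('pics/z2.png',cv2.hconcat([b,c])[:, :800])
E
```

```text
board [ 0.4971 -0.1804  0.0681] [np.float64(0.0014888454224582406), np.float64(0.0014888454224582194)]
   z known [ 0.5034 -0.1786  0.062 ] [ 0.4961 -0.1805  0.062 ]
spare [ 0.5994 -0.213   0.0597] [np.float64(0.0018807078857677423), np.float64(0.001880707885767653)]
   z known [ 0.5986 -0.2152  0.062 ] [ 0.5982 -0.2108  0.062 ]
easel [0.5972 0.2231 0.017 ] [np.float64(0.0022890800807480473), np.float64(0.002289080080748041)]
   z known [0.6146 0.241  0.    ] [0.5969 0.2285 0.    ]
seat [0.6064 0.2274 0.1528] [np.float64(0.004241100045963156), np.float64(0.0042411000459631)]
bar_top [0.6061 0.2294 0.1553] [np.float64(0.000565254293633394), np.float64(0.0005652542936332104)]
rack [ 0.5535 -0.1936  0.    ]
board top edge L [ 0.5163 -0.1105  0.112 ]
R [ 0.4917 -0.2556  0.112 ]
```

View pics/z1.png

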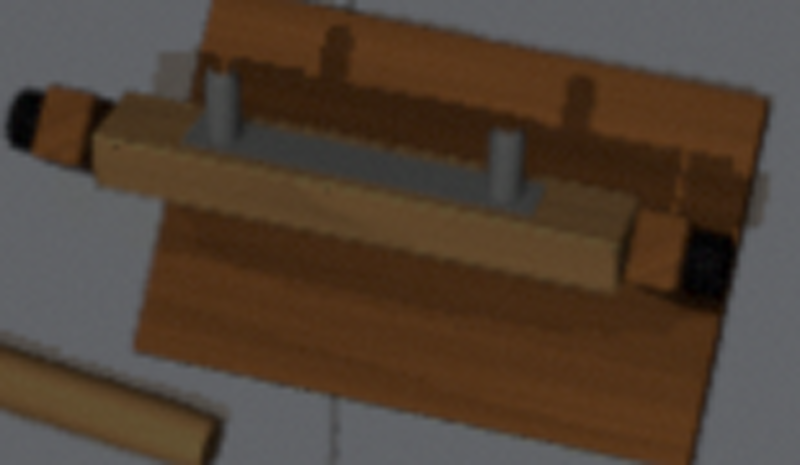

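View pics/z2.png

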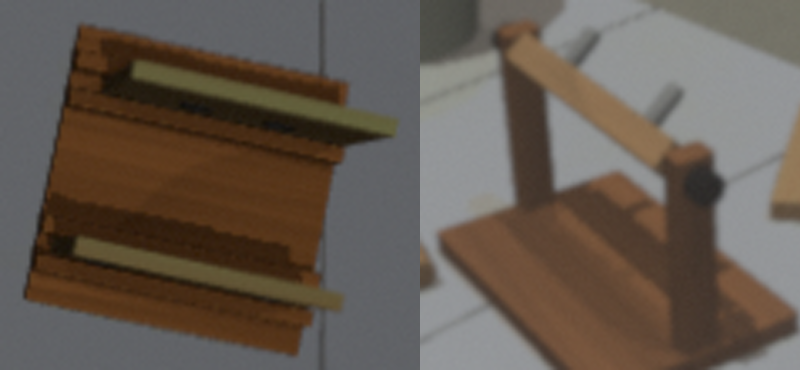

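Tool stays pointing down even at the reach limit, so the board can only be carried upright. I'll have to start its holes on the pin tips and tip it over there. In the zooms the two pins run (221,72)–(226,140) and (508,130)–(506,200) in z1. The rack boards and the easel bar are nearly parallel, with yaw about -0.17. Next I fit the easel pose, tilt and pin offset.

```bash
cat > fit.py <<'E'
from c import *
from scipy.optimize import least_squares
tz=lambda x,y:(85+x/5.161,160+y/5.167); sz=lambda x,y:(155+(x-420)/3.217,115+y/3.217)
def pts(p):
    x,y,w,t,o=p[:5]; n=np.array([np.cos(t),0,np.sin(t)]);u=np.array([-np.sin(t),0,np.cos(t)]);j=np.array([0,1,0.])
    s=np.array([0,0,.14])+.011*n
    L=dict(pl=s+.028*n+(o+.05)*j,pr=s+.028*n+(o-.05)*j,ql=s+(o+.05)*j-.006*u*0,qr=s+(o-.05)*j,
      tl=s+.015*u+.093*j,tr=s+.015*u-.093*j,fl=s-.015*u+.093*j,fr=s-.015*u-.093*j,bl=s+.015*u-.022*n+.093*j,br=s+.015*u-.022*n-.093*j,
      Bfr=[.075,-.114,.018],Bnl=[-.075,.114,.018],Bnr=[-.075,-.114,.018],seat=s,org=[0,0,0],bt=s+.015*u)
    Rz=R.from_euler('z',w).as_matrix()
    return {k:Rz@np.array(v)+[x,y,0] for k,v in L.items()}
top=dict(pl=tz(221,73),pr=tz(507,132),tl=tz(95,142),tr=tz(618,232),fl=tz(121,94),fr=tz(637,197),bl=tz(96,186),br=tz(612,291),Bfr=tz(768,97),Bnl=tz(135,350),seat=(155.1,195.6),bt=(155.1,194.1))
side=dict(pl=sz(593,36),pr=sz(677,91),Bnl=sz(439,238),seat=(215.4,142.9),bt=(212.7,141.4))
side=dict(pl=sz(593,36),pr=sz(677,91),Bnl=sz(439,240),Bnr=sz(560,372))
side.pop('Bnr')
def res(p,full=False):
    P=pts(p); r=[]
    for i,(f,d) in enumerate(((T,top),(S,side))):
        b=p[5+2*i:7+2*i]
        for k,uv in d.items():
            e=proj(f,P[k])[0]+b-uv
            if full: print('TS'[i],k,e)
            r+=list(e)
    return np.array(r+list(p[5:]/1.2))
if __name__=='__main__':
    so=least_squares(res,[.6,.23,-.17,.6,0,0,0,0,0],loss='soft_l1')
    print(so.x); res(so.x,True)
    J=so.jac; print('sd',np.sqrt(np.diag(np.linalg.inv(J.T@J)))[:5])
    P=pts(so.x); print({k:P[k] for k in ['pl','pr','seat']})
E
python3 fit.py | tail -25
```

```text
easel [0.5972 0.2231 0.017 ] [np.float64(0.0022890800807480473), np.float64(0.002289080080748041)]
   z known [0.6146 0.241  0.    ] [0.5969 0.2285 0.    ]
seat [0.6064 0.2274 0.1528] [np.float64(0.004241100045963156), np.float64(0.0042411000459631)]
bar_top [0.6061 0.2294 0.1553] [np.float64(0.000565254293633394), np.float64(0.0005652542936332104)]
rack [ 0.5535 -0.1936  0.    ]
board top edge L [ 0.5163 -0.1105  0.112 ]
R [ 0.4917 -0.2556  0.112 ]
[ 0.6016  0.2323 -0.1796  0.7479  0.0005  0.0107 -0.1458  0.1386  1.5907]
T pl [-0.2248 -0.3502]
T pr [ 0.0398 -0.7047]
T tl [-1.0667 -0.4526]
T tr [0.256  2.9244]
T fl [ 0.8503 -0.7022]
T fr [ 0.8984 -0.6038]
T bl [-0.1945  0.918 ]
T br [0.829  1.2549]
T Bfr [-0.0095 -0.5738]
T Bnl [-1.0588  0.7663]
T seat [ 0.6426 -3.3507]
T bt [-2.2494  3.1835]
S pl [ 0.4331 -0.1755]
S pr [0.382  0.1601]
S Bnl [-1.6126 -0.8566]
sd [0.0022 0.0022 0.0084 0.059  0.0016]
{'pl': array([0.6388, 0.2769, 0.1665]), 'pr': array([0.6209, 0.1785, 0.1665]), 'seat': array([0.6095, 0.2309, 0.1475])}
```

Call:
{"fn": "apply_moves", "kwargs": {"steps": [[0,-4,0,0],[0,-8,0,0],[0,-12,0,0],[0,-16,0,0],[0,-20,0,0],[0,-24,0,0],[0,-28,0,0],[0,-32,0,0],[0,-32,0,0],[0,-32,0,0]], "claw": 0.45, "force": 40}}

```text
clock: 4.07
position: [0.1811, -0.5817, 0.2284]
tool_rot: [3.132, -0.007, 0.282]
force: [0.9, -1.8, 1.0]
grip_width: 0.047
```

Call:
{"fn": "apply_moves", "kwargs": {"steps": [[3.7,-2.6,0,-0.11],[7.6,-5.3,0,-0.22],[11.4,-8,0,-0.34],[15.2,-10.7,0,-0.45],[19,-13.4,0,-0.57],[22.8,-16.1,0,-0.69],[26.6,-18.8,0,-0.8],[30.4,-21.4,0,-0.92],[34.2,-24.1,0,-1.03],[37.8,-26.6,0,-1.12]]}}

```text
clock: 4.9
position: [0.4432, -0.2574, 0.2289]
tool_rot: [3.131, 0.006, 1.408]
force: [-0.0, -1.8, 0.8]
grip_width: 0.0474
```

```bash
cat > d.py <<'E'
from h import *
np.set_printoptions(precision=4,suppress=True)
s=telemetry.observe(); print(s['clock'],s['position'],s['tool_rot'])
W=grab('wrist','w1.png')
for n,z in [('board_center',.062),('spare_center',.062)]:
    for d in cams.pinpoint('wrist',n)[:2]: print(n,d['score'],d['uv'],onz(W,d['uv'],z))
print('model mid of top edge projects', proj(W,[[.504,-.183,.112],[.5163,-.1105,.112],[.4917,-.2556,.112]]))
E
python3 d.py
```

```text
4.9 [ 0.4432 -0.2574  0.2289] [3.1307 0.0061 1.4081]
board_center 0.76 [334.1, 89.1] [ 0.5064 -0.1836  0.062 ]
spare_center 0.57 [456.2, 104.5] [ 0.6039 -0.2121  0.062 ]
model mid of top edge projects [[342.7934  88.9334]
 [351.2483 -39.5022]
 [336.1299 193.4618]]
```

View pics/w1.png

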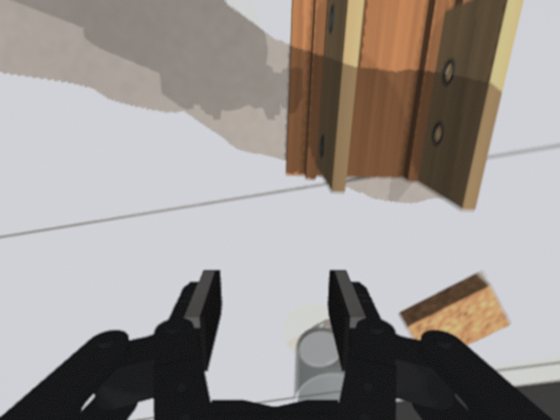

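```bash
python3 -c "
from h import *
s=telemetry.observe(); print(s['clock'],s['position'],s['tool_rot'],s['qpos'])"
```

```text
5.05 [ 0.44408584 -0.2565335   0.22857815] [3.13067704 0.00500955 1.40806781] [ 0.54685554  0.34543494 -0.17800544  1.89821792  0.08032866  0.89280183
  0.16673149]
```

Call:
{"fn": "apply_moves", "kwargs": {"steps": [[2.2,1.2,0,0],[4.4,2.5,0,0],[6.5,3.7,0,0.005],[8.4,4.8,1.0,0.005],[8.4,4.8,3.5,0.005],[8.4,4.8,6,0.005],[8.4,4.8,8.5,0.005],[8.4,4.8,11,0.005],[8.4,4.8,12.6,0.005],[8.4,4.8,12.9,0.005]]}}

```text
clock: 5.88
position: [0.5033, -0.186, 0.0969]
tool_rot: [3.135, 0.005, 1.395]
force: [-0.9, -0.9, -0.5]
grip_width: 0.0472
```

Call:
{"fn": "apply_moves", "kwargs": {"steps": [[0,0,0,0],[0,0,0,0],[0,0,0,0],[0,0,0,0],[0,0,0,0],[0,0,0,0],[0,0,-0.3,0],[0,0,-1,0],[0,0,-2,0],[0,0,-3,0]], "claw": 1, "force": 40}}

```text
clock: 6.72
position: [0.5047, -0.1858, 0.1302]
tool_rot: [3.132, 0.005, 1.395]
force: [0.3, 0.3, -0.8]
grip_width: 0.0091
```

Call:
{"fn": "apply_moves", "kwargs": {"steps": [[0,0,-4,0],[0,0,-8,0],[1,0,-12,0],[2,0,-16,0],[3,0,-20,0],[4,0.3,-24,0],[5,0.6,-28,0],[6,0.9,-32,0],[7,1.2,-36,0],[8,1.5,-40,0]]}}

```text
clock: 7.55
position: [0.5289, -0.1064, 0.5322]
tool_rot: [3.131, 0.005, 1.395]
force: [1.2, -1.2, -0.7]
grip_width: 0.0087
```

Call:
{"fn": "apply_moves", "kwargs": {"steps": [[0,0,-4,0],[0,0,-8,0],[0,0,-12,0],[0,0,-16,0],[0,0,-20,0],[0,0,-24,0],[0,0,-28,0],[0,0,-32,0],[0,0,-36,0],[0,0,-40,0]]}}

```text
clock: 8.38
position: [0.5072, -0.102, 0.6855]
tool_rot: [3.083, 0.005, 1.396]
force: [0.3, -0.0, -0.9]
grip_width: 0.0084
```

```bash
python3 -c "
from h import *
s=telemetry.observe(); print(s['clock'],s['position'],s['tool_rot'],s['qpos'],s['grip_width'],Rot(s['tool_rot'])[:,2])"
```

```text
8.3833 [ 0.50720753 -0.10201447  0.68551308] [3.08287509 0.00494179 1.39576247] [-0.27733391  0.22723683  0.53078451  0.94950429 -0.12101417  1.93351715
  0.01741357] 0.008391008464283273 [ 0.05692809 -0.01507717 -0.99826443]
```

The tool did tilt: joint 6 reached its limit and the fingers now lean about 0.058 rad in the direction I need, and that orientation carries over to later moves. So I'll keep pushing up to gain tilt, with the board held.

Call:
{"fn": "apply_moves", "kwargs": {"steps": [[0,0,-4,0],[0,0,-8,0],[0,0,-12,0],[0,0,-16,0],[0,0,-20,0],[0,0,-24,0],[0,0,-28,0],[0,0,-32,0],[0,0,-36,0],[0,0,-40,0]]}}

```text
clock: 9.22
position: [0.4706, -0.0944, 0.7112]
tool_rot: [3.037, 0.007, 1.395]
force: [0.1, -0.5, -0.5]
grip_width: 0.0084
```

```bash
cat > st.py <<'E'
from h import *
np.set_printoptions(precision=4,suppress=True)
s=telemetry.observe(); M=Rot(s['tool_rot']); z=M[:,2]
print(s['clock'],s['position'],s['tool_rot'],s['qpos'],s['grip_width'],'z',z,'tilt',np.arccos(-z[2]),'az',np.arctan2(z[1],z[0]),'x',M[:,0],'F',s['force'],'M',s['moment'])
E
python3 st.py
```

```text
9.2167 [ 0.4706 -0.0944  0.7112] [3.0374 0.0066 1.395 ] [-0.5182  0.1443  0.7579  0.9972 -0.1048  1.9326  0.0114] 0.008397193063026621 z [ 0.1013 -0.0247 -0.9946] tilt 0.10440866492651552 az -0.23880726514838913 x [ 0.1749  0.9846 -0.0066] F [ 0.0529 -0.5365 -0.4688] M [ 0.0002  0.1182 -0.0161]
```

Call:
{"fn": "apply_moves", "kwargs": {"steps": [[0,0,-80,0],[0,0,-80,0],[0,0,-80,0],[0,0,-80,0],[0,0,-80,0],[0,0,-80,0],[0,0,-80,0],[0,0,-80,0],[0,0,-80,0],[0,0,-80,0]]}}

```text
clock: 10.05
position: [0.4425, -0.0883, 0.733]
tool_rot: [2.991, 0.005, 1.398]
force: [0.2, 0.3, -1.3]
grip_width: 0.0089
```

```bash
python3 st.py
```

```text
10.05 [ 0.4425 -0.0883  0.733 ] [2.991  0.0045 1.398 ] [-0.8421  0.0614  1.0122  1.0253 -0.0497  1.9326 -0.0283] 0.008927380389968133 z [ 0.147  -0.0302 -0.9887] tilt 0.15061949962352275 az -0.20253399497904387 x [ 0.172   0.9851 -0.0045] F [ 0.2088  0.3465 -1.3474] M [ 0.0611  0.1687 -0.0119]
```

Call:
{"fn": "apply_moves", "kwargs": {"steps": [[0,3,0,0],[0,6,0,0],[0,9,0,0],[0,12,0,0],[0,15,0,0],[0,18,-40,0],[0,21,-40,0],[0,22,-60,0],[0,22,-80,0],[0,22,-80,0]]}}

```text
clock: 10.88
position: [0.5065, -0.0967, 0.7473]
tool_rot: [2.942, 0.004, 1.396]
force: [0.4, 1.5, -1.6]
grip_width: 0.0086
```

```bash
python3 st.py
```

```text
10.8833 [ 0.5065 -0.0967  0.7473] [2.9418 0.0043 1.3962] [-0.3597  0.1904  0.6151  0.8493 -0.1255  1.9326  0.0051] 0.008589943003080573 z [ 0.1947 -0.0386 -0.9801] tilt 0.1998195651481326 az -0.1956221374097339 x [ 0.1737  0.9848 -0.0043] F [ 0.3668  1.5417 -1.6444] M [0.0942 0.2414 0.0065]
```

Call:
{"fn": "apply_moves", "kwargs": {"steps": [[0,3,0,0],[0,6,-10,0],[0,10,-40,0],[0,14,-40,0],[0,18,-40,0],[0,20,-40,0],[0,22,-60,0],[0,22,-80,0],[0,22,-80,0],[0,22,-80,0]]}}

```text
clock: 11.72
position: [0.5105, -0.0966, 0.7678]
tool_rot: [2.893, 0.005, 1.395]
force: [-0.4, -0.4, -0.3]
grip_width: 0.0084
```

Call:
{"fn": "apply_moves", "kwargs": {"steps": [[0,3,0,0],[0,6,-10,0],[0,10,-40,0],[0,14,-40,0],[0,18,-40,0],[0,20,-40,0],[0,22,-60,0],[0,22,-80,0],[0,22,-80,0],[0,22,-80,0]]}}

```text
clock: 12.55
position: [0.504, -0.0941, 0.79]
tool_rot: [2.845, 0.005, 1.395]
force: [-0.1, -0.4, 0.5]
grip_width: 0.0088
```

```bash
python3 st.py
```

```text
12.55 [ 0.504  -0.0941  0.79  ] [2.8451 0.0052 1.3952] [-0.4196  0.1721  0.6828  0.774  -0.1305  1.9325  0.0001] 0.00881326966749505 z [ 0.2868 -0.0559 -0.9563] tilt 0.2965540052880959 az -0.19251716571167174 x [ 0.1747  0.9846 -0.0052] F [-0.148  -0.4351  0.5126] M [0.0979 0.3365 0.0542]
```

Call:
{"fn": "apply_moves", "kwargs": {"steps": [[0,3,0,0],[0,6,-10,0],[0,10,-40,0],[0,14,-40,0],[0,18,-40,0],[0,22,-40,0],[0,24,-60,0],[0,24,-80,0],[0,24,-80,0],[0,24,-80,0]]}}

```text
clock: 13.38
position: [0.4941, -0.0915, 0.8127]
tool_rot: [2.796, 0.005, 1.395]
force: [0.3, -0.0, -1.8]
grip_width: 0.009
```

Call:
{"fn": "apply_moves", "kwargs": {"steps": [[0,3,0,0],[0,6,-10,0],[0,10,-40,0],[0,14,-40,0],[0,18,-40,0],[0,22,-40,0],[0,24,-60,0],[0,24,-80,0],[0,24,-80,0],[0,24,-80,0]]}}

```text
clock: 14.22
position: [0.4778, -0.0881, 0.8358]
tool_rot: [2.747, 0.005, 1.395]
force: [0.3, 0.1, -0.8]
grip_width: 0.0092
```

Call:
{"fn": "apply_moves", "kwargs": {"steps": [[0,3,0,0],[0,6,-10,0],[0,10,-40,0],[0,14,-40,0],[0,18,-40,0],[0,22,-40,0],[0,24,-60,0],[0,24,-80,0],[0,24,-80,0],[0,24,-80,0]]}}

```text
clock: 15.05
position: [0.4614, -0.0837, 0.8614]
tool_rot: [2.69, 0.006, 1.395]
force: [-0.8, -0.2, -0.7]
grip_width: 0.0086
```

```bash
python3 st.py
```

```text
15.05 [ 0.4614 -0.0837  0.8614] [2.6904 0.0059 1.3953] [-0.983   0.1015  1.2745  0.7233 -0.1411  1.9324  0.0131] 0.008627439834538814 z [ 0.4284 -0.0814 -0.8999] tilt 0.45119676317293955 az -0.18773753309737148 x [ 0.1746  0.9846 -0.0059] F [-0.8082 -0.1681 -0.6525] M [0.0856 0.4906 0.0276]
```

Call:
{"fn": "apply_moves", "kwargs": {"steps": [[0,4,1,0],[0,8,2,0],[0,12,3,0],[0,16,3,0],[0,20,3,0],[0,30,-20,0],[0,40,-40,0],[0,50,-60,0],[0,50,-60,0],[0,50,-60,0]]}}

```text
clock: 15.88
position: [0.5272, -0.0895, 0.8737]
tool_rot: [2.643, 0.005, 1.396]
force: [-0.3, -0.5, -0.3]
grip_width: 0.0088
```

```bash
python3 st.py
```

```text
15.8833 [ 0.5272 -0.0895  0.8737] [2.6431 0.0047 1.3962] [-0.3352  0.2136  0.6507  0.5299 -0.1829  1.9326 -0.0109] 0.00878673579604136 z [ 0.4701 -0.0871 -0.8783] tilt 0.4985385607631518 az -0.18317003159701464 x [ 0.1737  0.9848 -0.0047] F [-0.2672 -0.4678 -0.338 ] M [ 0.1196  0.6697 -0.0194]
```

Call:
{"fn": "apply_moves", "kwargs": {"steps": [[0,4,-4,0],[0,10,-10,0],[0,20,-30,0],[0,30,-50,0],[0,40,-60,0],[0,45,-60,0],[0,45,-60,0],[0,45,-60,0],[0,45,-60,0],[0,45,-60,0]]}}

```text
clock: 16.72
position: [0.5211, -0.0891, 0.8944]
tool_rot: [2.597, 0.004, 1.396]
force: [-0.5, -0.8, -0.9]
grip_width: 0.0087
```

Call:
{"fn": "apply_moves", "kwargs": {"steps": [[0,4,-4,0],[0,10,-10,0],[0,20,-30,0],[0,30,-50,0],[0,40,-60,0],[0,45,-60,0],[0,45,-60,0],[0,45,-60,0],[0,45,-60,0],[0,45,-60,0]]}}

```text
clock: 17.55
position: [0.5055, -0.0869, 0.9165]
tool_rot: [2.55, 0.004, 1.397]
force: [-0.5, 0.4, 0.1]
grip_width: 0.0087
```

```bash
python3 st.py
```

```text
17.55 [ 0.5055 -0.0869  0.9165] [2.5503 0.0041 1.3965] [-0.4039  0.1823  0.7366  0.4716 -0.1942  1.9325 -0.0108] 0.008680808114789752 z [ 0.5484 -0.1    -0.8302] tilt 0.5912597743557092 az -0.18045334730800808 x [ 0.1734  0.9848 -0.0041] F [-0.5009  0.4057  0.0691] M [ 0.081   0.682  -0.0021]
```

Call:
{"fn": "apply_moves", "kwargs": {"steps": [[0,4,-4,0],[0,10,-10,0],[0,20,-30,0],[0,30,-50,0],[0,40,-60,0],[0,45,-60,0],[0,45,-60,0],[0,45,-60,0],[0,45,-60,0],[0,45,-60,0]]}}

```text
clock: 18.38
position: [0.4848, -0.0841, 0.9386]
tool_rot: [2.504, 0.004, 1.397]
force: [0.5, 0.2, -0.0]
grip_width: 0.0089
```

Call:
{"fn": "apply_moves", "kwargs": {"steps": [[0,4,-4,0],[0,10,-10,0],[0,20,-30,0],[0,30,-50,0],[0,40,-60,0],[0,45,-60,0],[0,45,-60,0],[0,45,-60,0],[0,45,-60,0],[0,45,-60,0]]}}

```text
clock: 19.22
position: [0.4612, -0.0808, 0.96]
tool_rot: [2.458, 0.004, 1.397]
force: [0.5, -0.3, -1.6]
grip_width: 0.0091
```

```bash
cat >> st.py <<'E'
import sys
if len(sys.argv)>3:
    d=np.array([float(a) for a in sys.argv[1:4]])-s['position']; print('tool shift cm',100*M.T@d, 'len',np.linalg.norm(d))
E
python3 st.py .66 .21 .31
```

```text
19.2167 [ 0.4612 -0.0808  0.96  ] [2.4576 0.0037 1.3968] [-0.6958  0.115   1.0153  0.4562 -0.1742  1.9325 -0.0112] 0.009083930272919215 z [ 0.6218 -0.1122 -0.7751] tilt 0.683970141358427 az -0.17849250585509716 x [ 0.1731  0.9849 -0.0037] F [ 0.477  -0.2714 -1.6103] M [0.1362 0.738  0.0129]
tool shift cm [ 32.323  -29.7291  59.4801] len 0.7393564372758574
```

Call:
{"fn": "apply_moves", "kwargs": {"steps": [[1.7,-1.6,3.1,0],[3.4,-3.1,6.2,0],[5.1,-4.7,9.4,0],[6.8,-6.3,12.5,0],[8.5,-7.8,15.7,0],[10.2,-9.4,18.8,0],[11.9,-11,22,0],[13.6,-12.5,25.1,0],[15.3,-14.1,28.3,0],[17,-15.7,31.4,0]]}}

```text
clock: 20.05
position: [0.5375, 0.0311, 0.7044]
tool_rot: [2.458, 0.003, 1.397]
force: [1.8, 0.8, -0.8]
grip_width: 0.009
```

```bash
python3 st.py .66 .21 .31
```

```text
20.05 [0.5375 0.0311 0.7044] [2.4577 0.0027 1.3973] [-1.1147 -0.2132  0.5438  1.4519  0.5584  1.3459 -0.7019] 0.008972193341472628 z [ 0.622  -0.1111 -0.7751] tilt 0.6838868012000981 az -0.17678399922658056 x [ 0.1726  0.985  -0.0027] F [ 1.8104  0.7843 -0.7799] M [0.1609 0.7171 0.0662]
tool shift cm [ 19.8371 -17.9271  36.196 ] len 0.45000442812822455
```

Call:
{"fn": "apply_moves", "kwargs": {"steps": [[2,-1.8,3.6,0],[4,-3.6,7.2,0],[6,-5.4,10.9,0],[7.9,-7.2,14.5,0],[9.9,-9,18.1,0],[11.9,-10.8,21.7,0],[13.9,-12.6,25.3,0],[15.9,-14.3,29,0],[17.9,-16.1,32.6,0],[19.8,-17.9,36.2,0]]}}

```text
clock: 20.88
position: [0.6516, 0.1964, 0.3391]
tool_rot: [2.458, 0.003, 1.397]
force: [0.9, 1.0, 0.8]
grip_width: 0.0087
```

```bash
python3 st.py .66 .21 .31; cat > e.py <<'E'
from fit import *
W=grab('wrist','w2.png'); TT=grab('top','t2.png')
s=telemetry.observe(); M=Rot(s['tool_rot']); p=s['position']
for c in ['wrist','top']:
    for n in ['board_center','seat','bar_top']: print(c,n,[(d['uv'],round(d['score'],2)) for d in cams.pinpoint(c,n)[:2]])
X=np.load('easel.npy') if False else [0.6016,0.2323,-.1796,.7479,.0005]
P=pts(X)
for k in ['pl','pr','seat','tl','tr']: print(k,'wrist',proj(W,P[k])[0],'top',proj(TT,P[k])[0])
E
python3 e.py | tail -11
```

```text
20.8833 [0.6516 0.1964 0.3391] [2.4579 0.0033 1.3969] [-1.0711  0.3378  0.6116  1.8937  0.5246  0.4883 -1.1189] 0.008681571986201578 z [ 0.6217 -0.1119 -0.7752] tilt 0.6837371679037889 az -0.1780278715750093 x [ 0.173   0.9849 -0.0033] F [0.9413 0.9558 0.8307] M [0.1402 0.6978 0.0765]
tool shift cm [ 1.4958 -1.3781  2.6225] len 0.03318757784765819
wrist board_center []
wrist seat [([61.1, 166.6], 0.74)]
wrist bar_top [([49.8, 172.6], 0.61), ([20.5, 143.3], 0.36)]
top board_center [([149.6, 140.0], 0.86)]
top seat []
top bar_top [([173.9, 206.5], 0.7), ([152.9, 197.5], 0.61)]
pl wrist [84.0335 98.3023] top [127.5837 173.9414]
pr wrist [105.4027 234.6223] top [183.2614 185.0063]
seat wrist [ 58.0863 170.5508] top [155.7189 192.4102]
tl wrist [12.7469 24.0041] top [102.3193 187.1898]
tr wrist [ 67.9557 293.2129] top [204.9738 207.9862]
```

View pics/w2.png

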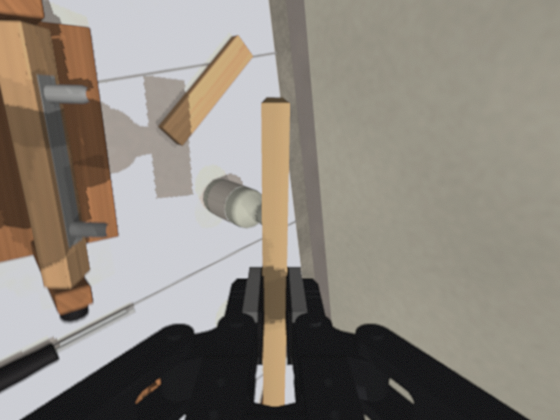

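The wrist view shows the board gripped, ends at rows 101 and 405 near column 276. The pins on the left point squarely at it, with tips near (86,94) and (105,230). The fit puts them within about 4 px. I'll refine the relative offsets in the wrist frame.

```bash
python3 - <<'E'
import cv2,numpy as np
g=cv2.imread('pics/w2.png')
gg=cv2.cvtColor(g,cv2.COLOR_BGR2GRAY).astype(int)
print('bd top col276',[(r,gg[r,276]) for r in range(92,112)])
print('bd bot col274',[(r,gg[r,274]) for r in range(396,412)])
print('pinL rows col66',[(r,gg[r,64:70].mean().round()) for r in range(80,110)])
print('pinR rows col92',[(r,gg[r,89:95].mean().round()) for r in range(216,242)])
print('pinL cols',[(c,gg[92:96,c].mean().round()) for c in range(36,96,2)])
print('pinR cols',[(c,gg[228:232,c].mean().round()) for c in range(60,114,2)])
print('board cols row140',[(c,gg[140,c]) for c in range(256,296,2)])
print('board cols row250',[(c,gg[250,c]) for c in range(256,296,2)])
E
```

```text
bd top col276 [(92, np.int64(208)), (93, np.int64(206)), (94, np.int64(207)), (95, np.int64(205)), (96, np.int64(188)), (97, np.int64(143)), (98, np.int64(94)), (99, np.int64(70)), (100, np.int64(69)), (101, np.int64(76)), (102, np.int64(108)), (103, np.int64(146)), (104, np.int64(165)), (105, np.int64(167)), (106, np.int64(168)), (107, np.int64(168)), (108, np.int64(167)), (109, np.int64(167)), (110, np.int64(169)), (111, np.int64(167))]
bd bot col274 [(396, np.int64(166)), (397, np.int64(166)), (398, np.int64(167)), (399, np.int64(167)), (400, np.int64(167)), (401, np.int64(166)), (402, np.int64(166)), (403, np.int64(167)), (404, np.int64(166)), (405, np.int64(150)), (406, np.int64(101)), (407, np.int64(45)), (408, np.int64(21)), (409, np.int64(25)), (410, np.int64(23)), (411, np.int64(24))]
pinL rows col66 [(80, np.float64(68.0)), (81, np.float64(68.0)), (82, np.float64(67.0)), (83, np.float64(69.0)), (84, np.float64(79.0)), (85, np.float64(97.0)), (86, np.float64(118.0)), (87, np.float64(132.0)), (88, np.float64(142.0)), (89, np.float64(149.0)), (90, np.float64(151.0)), (91, np.f
[... 2811 characters left out ...]
(274, np.int64(167)), (276, np.int64(168)), (278, np.int64(170)), (280, np.int64(171)), (282, np.int64(171)), (284, np.int64(173)), (286, np.int64(174)), (288, np.int64(167)), (290, np.int64(135)), (292, np.int64(128)), (294, np.int64(125))]
board cols row250 [(256, np.int64(207)), (258, np.int64(206)), (260, np.int64(206)), (262, np.int64(172)), (264, np.int64(150)), (266, np.int64(152)), (268, np.int64(156)), (270, np.int64(163)), (272, np.int64(164)), (274, np.int64(168)), (276, np.int64(169)), (278, np.int64(169)), (280, np.int64(172)), (282, np.int64(173)), (284, np.int64(173)), (286, np.int64(179)), (288, np.int64(204)), (290, np.int64(207)), (292, np.int64(208)), (294, np.int64(206))]
```

```bash
cat > g.py <<'E'
from fit import *
import json
def wframe(T):  # camera in tool frame
    T=np.array(T); return dict(E=T[:3,3],C=T[:3,:3])
def solve(f,bd,pin,p,M,th=.72,yaw=-.18,verbose=True):
    t=wframe(f['T_tool_cam']); f=dict(f,**t)
    # board: ends rows
    so=least_squares(lambda q:[proj(f,[q[0]+.075,q[2],q[1]])[0][1]-bd[0],proj(f,[q[0]-.075,q[2],q[1]])[0][1]-bd[1],proj(f,[q[0]+.0,q[2],q[1]])[0][0]-bd[2]],[0.005,-.015,0])
    print('board x0, topz, y',so.x)
    n=np.array([np.cos(th)*np.cos(yaw),np.cos(th)*np.sin(yaw),np.sin(th)]);j=np.array([-np.sin(yaw),np.cos(yaw),0])
    n,j=M.T@n,M.T@j
    def P(q): c=q[:3]; return np.array([c+.05*j,c-.05*j,c+.05*j-.028*n,c-.05*j-.028*n])
    w=np.array([[1,1],[1,1],[.3,.5],[.3,.5]])
    s2=least_squares(lambda q:((proj(f,P(q))-pin)*w).ravel(),[0,-.1,.05])
    print('tip mid tool',s2.x,'res',(proj(f,P(s2.x))-pin).round(1).tolist(),'world',M@s2.x+p)
    return so.x,s2.x,n,j
if __name__=='__main__':
    np.set_printoptions(precision=4,suppress=True)
    s=telemetry.observe();W=cams.grab_frame('wrist');W['K']=np.array(W['mtx'])
    p,M=np.array([0.6516,0.1964,0.3391]),Rot([2.4579,.0033,1.3969]); print(s['position'])
    for th in (.6,.7,.75):
        b,c,n,j=solve(W,(102.3,406,274.5),np.array([[86,94],[105.5,230],[43,93.5],[68,229.5]]),s['position'],Rot(s['tool_rot']),th); print(th,n,j)
E
python3 g.py | tail -10
```

```text
[0.6516 0.1953 0.3432]
board x0, topz, y [0.0035 0.003  0.0002]
tip mid tool [ 0.0303 -0.1304  0.1207] res [[-0.8, 0.1], [0.9, -0.4], [-0.9, 0.2], [0.5, 1.1]] world [0.6327 0.2293 0.1672]
0.6 [-0.0049  0.9963  0.0856] [1.     0.0046 0.0027]
board x0, topz, y [0.0035 0.003  0.0002]
tip mid tool [ 0.0304 -0.1301  0.1198] res [[-1.0, 0.0], [0.8, -0.1], [1.1, 0.1], [2.1, 0.1]] world [0.6324 0.2294 0.168 ]
0.7 [-0.0046  0.9999 -0.0143] [1.     0.0046 0.0027]
board x0, topz, y [0.0035 0.003  0.0002]
tip mid tool [ 0.0304 -0.13    0.1194] res [[-1.1, 0.0], [0.7, 0.1], [2.2, 0.1], [3.0, -0.4]] world [0.6322 0.2294 0.1684]
0.75 [-0.0045  0.9979 -0.0643] [1.     0.0046 0.0027]
```

```bash
cat > g2.py <<'E'
from g import *
W=cams.grab_frame('wrist');W['K']=np.array(W['mtx'])
f=dict(W,**wframe(W['T_tool_cam'])); print(f['E'],f['C'].tolist())
for z in (-.013,-.015,-.017):
    so=least_squares(lambda q:proj(f,[q[0]+.075,q[1],z])[0]-[275.8,102.3],[0,0]); a=proj(f,[[so.x[0]+.055,.005+so.x[1],z],[so.x[0]+.055,-.005+so.x[1],z]]); print(z,so.x,a)
E
python3 g2.py|tail -4; python3 st.py
```

```text
-0.015 [0.004  0.0007] [[289.8428 161.2535]
 [261.6981 161.2719]]
-0.017 [0.0041 0.0007] [[290.0555 162.1453]
 [261.4846 162.1639]]
21.3833 [0.6515 0.1955 0.3427] [2.4563 0.0012 1.3965] [-1.0716  0.3312  0.612   1.892   0.5251  0.4931 -1.1168] 0.009015104960091695 z [ 0.6231 -0.1107 -0.7742] tilt 0.6852768602843704 az -0.17580166045626783 x [ 0.1734  0.9848 -0.0012] F [ 0.5086  0.6576 -1.3783] M [ 0.1737  0.762  -0.0059]
```

```bash
cat > rel.py <<'E'
from h import *
import sys
np.set_printoptions(precision=4,suppress=True)
s=telemetry.observe(); M=Rot(s['tool_rot'])
tip=np.array([float(a) for a in sys.argv[1:4]]); c=M.T@(tip-s['position'])
print(s['clock'],s['position'],s['tool_rot'],'tip tool',c,'tip-hole cm',100*(c-[.004,.0007,.047]),'F tool',M.T@s['force'],s['moment'],s['grip_width'])
E
python3 rel.py .6315 .2295 .165
```

```text
21.3833 [0.6515 0.1955 0.3427] [2.4563 0.0012 1.3965] tip tool [ 0.0302 -0.1322  0.1214] tip-hole cm [  2.6192 -13.2945   7.4403] F tool [ 0.7376 -0.5722  1.3113] [ 0.1737  0.762  -0.0059] 0.009015104960091695
```

Call:
{"fn": "apply_moves", "kwargs": {"steps": [[1.3,0,3,0],[2.6,-1,6,0],[2.6,-3,7.4,0],[2.6,-5.5,7.4,0],[2.6,-8,7.4,0],[2.6,-10,7.4,0],[2.6,-11,7.4,0],[2.6,-11.5,7.4,0],[2.6,-11.5,7.4,0],[2.6,-11.5,7.4,0]]}}

```text
clock: 22.22
position: [0.6146, 0.2286, 0.2119]
tool_rot: [2.457, 0.003, 1.397]
force: [0.4, 0.3, -0.4]
grip_width: 0.0091
```

```bash
python3 rel.py .6315 .2295 .165; python3 - <<'E'
from h import *
W=grab('wrist','w3.png'); S=grab('side','s3.png'); T=grab('top','t3.png')
a=cv2.resize(S['color'][100:250,140:300],(400,375),interpolation=2); b=cv2.resize(T['color'][140:250,80:240],(400,275),interpolation=2)
c=np.zeros((600,800,3),np.uint8); c[:375,:400]=a; c[:275,400:]=b
c[275:575,400:]=cv2.resize(W['color'],(400,300)); cv2.imwrite('pics/m3.png',c[:,:,::-1])
E
python3 rel.py .6315 .2295 .165
```

```text
22.2167 [0.6146 0.2286 0.2119] [2.4567 0.0025 1.397 ] tip tool [ 0.004  -0.0169  0.0468] tip-hole cm [-0.0032 -1.7644 -0.0247] F tool [0.4036 0.0059 0.5276] [ 0.1565  0.7897 -0.0072] 0.009134559947732192
22.3667 [0.6149 0.228  0.2119] [2.4567 0.0022 1.396 ] tip tool [ 0.0044 -0.0172  0.0466] tip-hole cm [ 0.0427 -1.7891 -0.0446] F tool [ 0.2998 -1.242   0.3364] [ 0.1167  0.7634 -0.0592] 0.008649318589145154
```

View pics/m3.png

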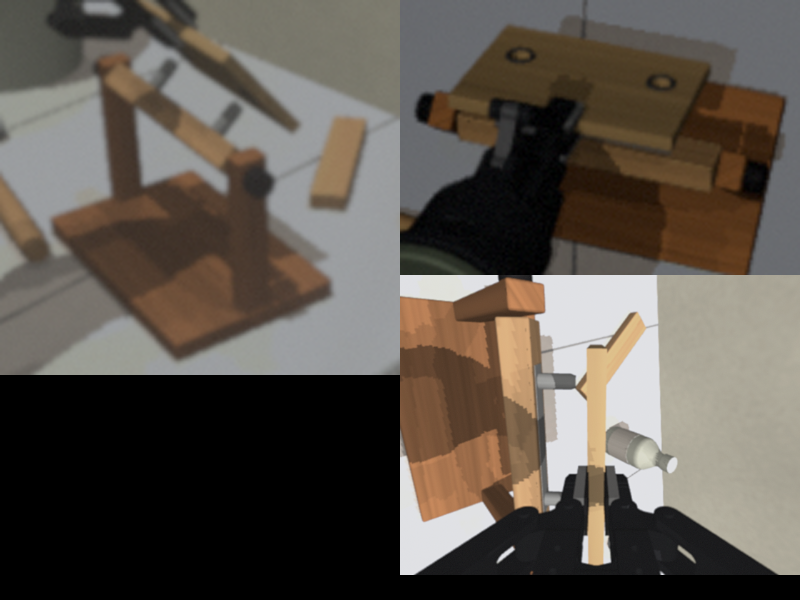

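The top view (upper right of the mosaic) shows both eyelets just beyond the pins, at about (128.4,162) and (184.4,172.8) in the full frame. In the wrist view the left pin tip is just short of the board face. Next I measure these differentially.

```bash
cat > k.py <<'E'
from g import *
np.set_printoptions(precision=4,suppress=True)
t3=cv2.imread('pics/t3.png',0).astype(float); 
def ring(c):
    x0,y0=int(c[0])-8,int(c[1])-7; w=t3[y0:y0+15,x0:x0+17]; m=np.clip(np.median(w)-15-w,0,None); yy,xx=np.mgrid[:15,:17]
    return [x0+(m*xx).sum()/m.sum(), y0+(m*yy).sum()/m.sum()]
H=[ring((128.4,162)),ring((184.4,172.8))]; print('holes px',H)
p,M=np.array([.6148,.2283,.2119]),Rot([2.4567,.0023,1.3965])
hw=np.array([p+M@np.array([.004+s*.05,.0057,.047]) for s in(1,-1)])  # far face centre of holes
b=np.array(H)-proj(T,hw); print('pred',proj(T,hw),'bias px',b)
pin=np.array([tz(221,74),tz(507.5,132)])-b
# intersect with plane of pin-tip height
for z in (.164,.1665): 
    q=[onz(T,u,z) for u in pin]; print('tips',z,q,'mid',(q[0]+q[1])/2,'dist',np.linalg.norm(q[0]-q[1]))
w=cv2.imread('pics/w3.png',0).astype(int)
print('L rows c215', [(r,w[r,212:218].mean().round()) for r in range(132,166,1)])
print('L cols r148', [(c,w[146:151,c].mean().round()) for c in range(180,256,2)])
print('R rows c212', [(r,w[r,208:214].mean().round()) for r in range(296,330,1)])
print('R cols r311', [(c,w[310:313,c].mean().round()) for c in range(190,240,2)])
print('bd', [(r,w[r,276]) for r in range(94,108)])
E
python3 k.py | tail -14
```

```text
rack [ 0.5535 -0.1936  0.    ]
board top edge L [ 0.5163 -0.1105  0.112 ]
R [ 0.4917 -0.2556  0.112 ]
holes px [[np.float64(126.93557422969188), np.float64(162.0560224089636)], [np.float64(183.28152492668622), np.float64(172.77126099706746)]]
pred [[126.6713 161.7785]
 [183.0867 172.5068]] bias px [[0.2643 0.2775]
 [0.1948 0.2645]]
tips 0.164 [array([0.6389, 0.2778, 0.164 ]), array([0.6207, 0.1792, 0.164 ])] mid [0.6298 0.2285 0.164 ] dist 0.10021475038927781
tips 0.1665 [array([0.6386, 0.277 , 0.1665]), array([0.6204, 0.1787, 0.1665])] mid [0.6295 0.2278 0.1665] dist 0.09989960966478327
L rows c215 [(132, np.float64(194.0)), (133, np.float64(192.0)), (134, np.float64(198.0)), (135, np.float64(203.0)), (136, np.float64(191.0)), (137, np.float64(148.0)), (138, np.float64(104.0)), (139, np.float64(93.0)), (140, np.float64(100.0)), (141, np.float64(107.0)), (142, np.float64(114.0)), (143, np.float64(121.0)), (144, np.float64(127.0)), (145, np.float64(131.0)), (146, np.float64(134.0)), (147, np.float64(138.0)), (148, np.float64(140.0)), (149, np.float64(144.0)), (150, np.float64(150.0)),
[... 2544 characters left out ...]
oat64(151.0)), (210, np.float64(150.0)), (212, np.float64(150.0)), (214, np.float64(149.0)), (216, np.float64(149.0)), (218, np.float64(147.0)), (220, np.float64(147.0)), (222, np.float64(146.0)), (224, np.float64(113.0)), (226, np.float64(35.0)), (228, np.float64(25.0)), (230, np.float64(26.0)), (232, np.float64(25.0)), (234, np.float64(27.0)), (236, np.float64(25.0)), (238, np.float64(28.0))]
bd [(94, np.int64(227)), (95, np.int64(225)), (96, np.int64(212)), (97, np.int64(160)), (98, np.int64(106)), (99, np.int64(80)), (100, np.int64(77)), (101, np.int64(87)), (102, np.int64(122)), (103, np.int64(165)), (104, np.int64(185)), (105, np.int64(189)), (106, np.int64(187)), (107, np.int64(188))]
```

```bash
cat > m.py <<'E'
from g import *
np.set_printoptions(precision=4,suppress=True)
import sys
W=cams.grab_frame('wrist');W['K']=np.array(W['mtx']);f=dict(W,**wframe(W['T_tool_cam']))
p,M=np.array([.6148,.2283,.2119]),Rot([2.4567,.0023,1.3965])
for th in (.62,.7,.75):
    yaw=-.18
    n=M.T@np.array([np.cos(th)*np.cos(yaw),np.cos(th)*np.sin(yaw),np.sin(th)]);j=M.T@np.array([-np.sin(yaw),np.cos(yaw),0])
    def r(q):
        c=q[:3]; L=proj(f,[c+.05*j,c+.05*j-q[3]*n,c-.05*j-q[4]*n])
        return [L[0][0]-245,*(L[1]-[215,148.6]),*(L[2]-[211,312.4])]
    q=least_squares(r,[.004,-.017,.047,.015,.02]).x
    c=q[:3]; print(th,'tip tool',c,'world',p+M@c, 'base cols',proj(f,[c+.05*j-.028*n,c-.05*j-.028*n])[:,0], 'tip-hole mm',1000*(c-[.004,.0007,.047]),'top px',proj(T,p+M@(c+.05*j)),proj(T,p+M@(c-.05*j)))
E
python3 m.py | tail -3; python3 rel.py .6315 .2295 .165
```

```text
0.62 tip tool [ 0.0038 -0.0157  0.0498] world [0.6345 0.2286 0.1634] base cols [191.4705 202.4621] tip-hole mm [ -0.1828 -16.397    2.7728] top px [[127.7832 171.5255]] [[183.2102 182.5352]]
0.7 tip tool [ 0.0039 -0.0155  0.0478] world [0.6334 0.2289 0.1651] base cols [191.7534 202.6955] tip-hole mm [ -0.0716 -16.2396   0.7859] top px [[127.2833 172.0027]] [[182.8169 183.04  ]]
0.75 tip tool [ 0.004  -0.0154  0.0465] world [0.6327 0.2291 0.1661] base cols [192.0995 202.9871] tip-hole mm [ -0.0007 -16.1402  -0.469 ] top px [[126.9662 172.305 ]] [[182.5673 183.3599]]
22.4167 [0.6148 0.228  0.2118] [2.4568 0.0024 1.396 ] tip tool [ 0.0045 -0.017   0.0465] tip-hole cm [ 0.0491 -1.7726 -0.0508] F tool [-0.4324 -0.7991  1.0985] [0.1801 0.7382 0.0309] 0.008560463474417806
```

```bash
python3 - <<'E'
import cv2,numpy as np
t=cv2.imread('pics/top0.png'); g=t.astype(int)
for c0 in (127,128,182,183,184): 
    print(c0,[(r,tuple(g[r,c0])) for r in range(170,206)] if c0 in(128,183) else '')
print('row180',[(c,g[180,c].sum()//3) for c in range(120,136)]); print('row 191',[(c,g[191,c].sum()//3) for c in range(175,192)])
s=cv2.imread('pics/side0.png')
cv2.imwrite('pics/z3.png',cv2.hconcat([cv2.resize(t[165:205,112:202],(800,356),interpolation=cv2.INTER_NEAREST)]))
cv2.imwrite('pics/z4.png',cv2.resize(s[112:172,176:256],(800,600),interpolation=cv2.INTER_CUBIC))
E
```

```text
127 
128 [(170, (np.int64(22), np.int64(50), np.int64(85))), (171, (np.int64(22), np.int64(47), np.int64(78))), (172, (np.int64(23), np.int64(46), np.int64(75))), (173, (np.int64(27), np.int64(47), np.int64(72))), (174, (np.int64(52), np.int64(62), np.int64(75))), (175, (np.int64(70), np.int64(72), np.int64(72))), (176, (np.int64(70), np.int64(71), np.int64(71))), (177, (np.int64(67), np.int64(69), np.int64(67))), (178, (np.int64(67), np.int64(70), np.int64(68))), (179, (np.int64(69), np.int64(68), np.int64(68))), (180, (np.int64(69), np.int64(70), np.int64(70))), (181, (np.int64(68), np.int64(70), np.int64(69))), (182, (np.int64(66), np.int64(66), np.int64(66))), (183, (np.int64(66), np.int64(67), np.int64(67))), (184, (np.int64(67), np.int64(67), np.int64(66))), (185, (np.int64(65), np.int64(66), np.int64(66))), (186, (np.int64(64), np.int64(66), np.int64(65))), (187, (np.int64(62), np.int64(64), np.int64(63))), (188, (np.int64(57), np.int64(60), np.int64(61))), (189, (np.int64(49), np.int64(57), np.int64(67))), (190, (np.int64(34), np.int64(55), np.int64(73))), (191, (np.int64(37)
[... 2606 characters left out ...]
120, np.int64(54)), (121, np.int64(57)), (122, np.int64(49)), (123, np.int64(43)), (124, np.int64(46)), (125, np.int64(64)), (126, np.int64(71)), (127, np.int64(71)), (128, np.int64(69)), (129, np.int64(59)), (130, np.int64(46)), (131, np.int64(33)), (132, np.int64(30)), (133, np.int64(29)), (134, np.int64(31)), (135, np.int64(30))]
row 191 [(175, np.int64(47)), (176, np.int64(50)), (177, np.int64(46)), (178, np.int64(43)), (179, np.int64(46)), (180, np.int64(61)), (181, np.int64(69)), (182, np.int64(73)), (183, np.int64(71)), (184, np.int64(63)), (185, np.int64(52)), (186, np.int64(35)), (187, np.int64(34)), (188, np.int64(33)), (189, np.int64(36)), (190, np.int64(37)), (191, np.int64(34))]
```

View pics/z4.png

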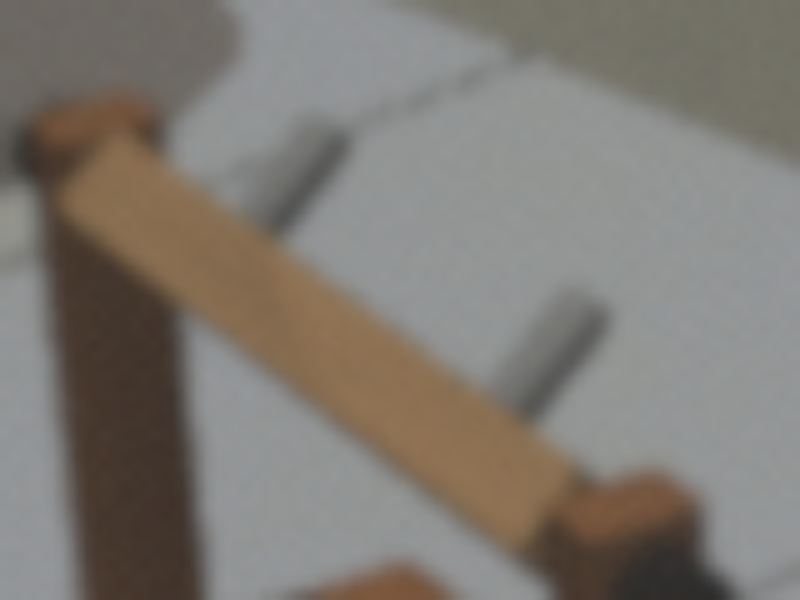

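Call:
{"fn": "apply_moves", "kwargs": {"steps": [[0,-0.3,0,0],[0,-0.6,0,0],[0,-0.8,0,0],[0,-0.9,0,0],[0,-1.0,0,0],[0,-1.1,0,0],[0,-1.2,0,0],[0,-1.3,0,0],[0,-1.4,0,0],[0,-1.4,0,0]]}}

```text
clock: 23.25
position: [0.6042, 0.2301, 0.2031]
tool_rot: [2.456, 0.003, 1.396]
force: [4.7, -1.9, 7.8]
grip_width: 0.009
```

```bash
python3 rel.py .6315 .2295 .165
```

```text
23.25 [0.6042 0.2301 0.2031] [2.4558 0.0025 1.3963] tip tool [ 0.0043 -0.0033  0.0466] tip-hole cm [ 0.0261 -0.3978 -0.0423] F tool [-1.1055  8.7371 -2.8957] [-0.3592 -1.5755 -0.1094] 0.008973816493242982
```

Call:
{"fn": "apply_moves", "kwargs": {"steps": [[0,0.2,0,0],[0,0.2,-0.1,0],[0,0.2,-0.15,0],[0,0.1,-0.15,0],[0,0,-0.15,0],[0,-0.1,-0.15,0],[0,-0.1,-0.15,0],[0,-0.1,-0.15,0],[0,-0.1,-0.15,0],[0,-0.1,-0.15,0]]}}

```text
clock: 24.08
position: [0.602, 0.2307, 0.2033]
tool_rot: [2.457, 0.003, 1.397]
force: [0.6, -0.6, 9.4]
grip_width: 0.0085
```

```bash
python3 rel.py .6315 .2295 .165
```

```text
24.0833 [0.602  0.2307 0.2033] [2.4565 0.0029 1.3969] tip tool [ 0.0041 -0.0016  0.0481] tip-hole cm [ 0.0053 -0.2278  0.1104] F tool [-0.5388  6.4374 -6.8235] [-0.2959 -0.936  -0.051 ] 0.008517285032332409
```

Call:
{"fn": "apply_moves", "kwargs": {"steps": [[0,0.1,-0.05,0],[0,0.1,-0.1,0],[0,0.1,-0.15,0],[0,0.05,-0.18,0],[0,0,-0.18,0],[0,-0.05,-0.18,0],[0,-0.1,-0.18,0],[0,-0.15,-0.18,0],[0,-0.15,-0.18,0],[0,-0.15,-0.18,0]]}}

```text
clock: 24.92
position: [0.5994, 0.2309, 0.2032]
tool_rot: [2.457, 0.004, 1.397]
force: [1.2, -0.3, -0.5]
grip_width: 0.0091
```

```bash
python3 rel.py .6315 .2295 .165
```

```text
24.9167 [0.5994 0.2309 0.2032] [2.4574 0.0036 1.3968] tip tool [0.0044 0.0005 0.0497] tip-hole cm [ 0.0353 -0.016   0.2713] F tool [-0.0608  0.5918  1.1876] [ 0.1416  0.7829 -0.0211] 0.009118858643852581
```

Call:
{"fn": "apply_moves", "kwargs": {"steps": [[0,-0.05,0,0],[0,-0.1,0,0],[0,-0.15,0,0],[0,-0.2,0,0],[0,-0.25,0,0],[0,-0.3,0,0],[0,-0.35,0,0],[0,-0.4,0,0],[0,-0.45,0,0],[0,-0.45,0,0]]}}

```text
clock: 25.75
position: [0.5959, 0.2315, 0.2003]
tool_rot: [2.457, 0.004, 1.397]
force: [-0.4, -0.3, -1.5]
grip_width: 0.0087
```

```bash
python3 rel.py .6315 .2295 .165
```

```text
25.75 [0.5959 0.2315 0.2003] [2.4574 0.0036 1.3969] tip tool [0.0043 0.0051 0.0497] tip-hole cm [0.0331 0.4413 0.2722] F tool [-0.3991 -1.2426  0.9451] [ 0.0805  0.7996 -0.0796] 0.008713403586282873
```

Call:
{"fn": "apply_moves", "kwargs": {"steps": [[0,-0.08,0,0],[0,-0.16,0,0],[0,-0.24,0,0],[0,-0.32,0,0],[0,-0.4,0,0],[0,-0.48,0,0],[0,-0.56,0,0],[0,-0.64,0,0],[0,-0.7,0,0],[0,-0.7,0,0]]}}

```text
clock: 26.58
position: [0.5906, 0.2324, 0.1959]
tool_rot: [2.457, 0.004, 1.397]
force: [-0.3, 0.4, -2.0]
grip_width: 0.0087
```

```bash
python3 rel.py .6315 .2295 .165
```

```text
26.5833 [0.5906 0.2324 0.1959] [2.4575 0.0036 1.3969] tip tool [0.0043 0.0121 0.0497] tip-hole cm [0.0348 1.1447 0.2712] F tool [ 0.3661 -1.5547  1.3056] [ 0.1831  0.8419 -0.0274] 0.00871957797121365
```

Call:
{"fn": "apply_moves", "kwargs": {"steps": [[0,-0.08,0,0],[0,-0.16,0,0],[0,-0.24,0,0],[0,-0.32,0,0],[0,-0.4,0,0],[0,-0.48,0,0],[0,-0.56,0,0],[0,-0.64,0,0],[0,-0.7,0,0],[0,-0.7,0,0]]}}

```text
clock: 27.42
position: [0.5853, 0.2334, 0.1915]
tool_rot: [2.457, 0.003, 1.397]
force: [3.0, 1.1, -1.0]
grip_width: 0.0087
```

```bash
python3 rel.py .6315 .2295 .165
```

```text
27.4167 [0.5853 0.2334 0.1915] [2.4573 0.0034 1.397 ] tip tool [0.0042 0.019  0.0497] tip-hole cm [0.0216 1.8348 0.2734] F tool [1.6157 1.4724 2.5274] [0.3131 0.4331 0.12  ] 0.00866485981448245
```

Call:
{"fn": "apply_moves", "kwargs": {"steps": [[0,0,0.03,0],[0,-0.03,0.05,0],[0,-0.08,0.05,0],[0,-0.12,0.05,0],[0,-0.16,0.05,0],[0,-0.2,0.05,0],[0,-0.24,0.05,0],[0,-0.27,0.05,0],[0,-0.3,0.05,0],[0,-0.3,0.05,0]]}}

```text
clock: 28.25
position: [0.5834, 0.2336, 0.1893]
tool_rot: [2.457, 0.004, 1.397]
force: [1.6, -0.4, 1.3]
grip_width: 0.0091
```

```bash
python3 rel.py .6315 .2295 .165
```

```text
28.25 [0.5834 0.2336 0.1893] [2.4572 0.0035 1.3966] tip tool [0.0044 0.0219 0.0492] tip-hole cm [0.0408 2.1207 0.2228] F tool [-0.0962  2.1113  0.0169] [ 0.0197  0.4095 -0.1711] 0.009070185798511784
```

Call:
{"fn": "apply_moves", "kwargs": {"steps": [[0,-0.02,0,0],[0,-0.05,0,0],[0,-0.08,0,0],[0,-0.11,0,0],[0,-0.14,0,0],[0,-0.17,0,0],[0,-0.2,0,0],[0,-0.2,0,0],[0,-0.2,0,0],[0,-0.2,0,0]]}}

```text
clock: 29.08
position: [0.5822, 0.2338, 0.1884]
tool_rot: [2.457, 0.003, 1.396]
force: [3.5, -1.0, 4.5]
grip_width: 0.009
```

```bash
python3 rel.py .6315 .2295 .165
```

```text
29.0833 [0.5822 0.2338 0.1884] [2.4567 0.0033 1.3964] tip tool [0.0044 0.0234 0.0493] tip-hole cm [0.0435 2.2748 0.2288] F tool [-0.4062  5.6456 -1.1764] [-0.1761 -0.9621 -0.2886] 0.008993458402069656
```

Call:
{"fn": "apply_moves", "kwargs": {"steps": [[0,0,0,0],[0,0,0,0],[0,0,0,0],[0,0,0,0],[0,0,0,0],[0,0,0,0],[0,0,-1,0],[0,0,-2.5,0],[0,0,-4.5,0],[0,0,-6.5,0]], "claw": 0.6}}

```text
clock: 29.92
position: [0.5408, 0.2409, 0.2387]
tool_rot: [2.458, 0.005, 1.397]
force: [0.2, 0.1, 0.1]
grip_width: 0.0342
```

```bash
python3 - <<'E'
from h import *
W=grab('wrist','w5.png'); S=grab('side','s5.png'); T=grab('top','t5.png')
a=cv2.resize(S['color'][100:250,140:300],(400,375),interpolation=2); b=cv2.resize(T['color'][140:250,80:240],(400,275),interpolation=2)
c=np.zeros((600,800,3),np.uint8); c[:375,:400]=a; c[:275,400:]=b
c[275:575,400:]=cv2.resize(W['color'],(400,300)); cv2.imwrite('pics/m5.png',c[:,:,::-1])
for k in ['side','top']:
    for n in ['board_center','spare_center']: print(k,n,[(np.round(d['uv'],1).tolist(),round(d['score'],2)) for d in cams.pinpoint(k,n)][:2])
E
python3 st.py
```

```text
side board_center [([213.7, 139.0], 0.92)]
side spare_center []
top board_center [([152.7, 195.7], 0.75)]
top spare_center [([393.6, 205.5], 0.74)]
30.2667 [0.5416 0.2409 0.2378] [2.4574 0.0045 1.3965] [-1.3563  0.4102  0.6836  2.1653  0.919   0.3625 -1.7667] 0.03393681320763186 z [ 0.6219 -0.113  -0.7749] tilt 0.6841992177526635 az -0.17981966769752045 x [ 0.1734  0.9848 -0.0045] F [-0.5189 -0.1075 -0.0836] M [ 0.1396  0.6487 -0.0053]
```

View pics/m5.png

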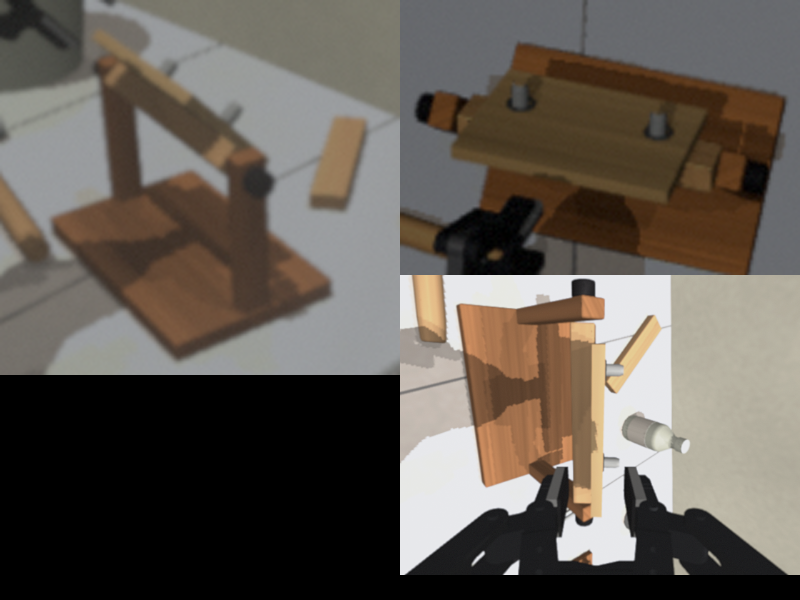

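Both pins stand out through the eyelets, with the board let go. I'll look closer for a gap at the bar.

```bash
python3 - <<'E'
import cv2
w=cv2.imread('pics/w5.png'); t=cv2.imread('pics/t5.png')
a=cv2.resize(w[55:185,215:335],(554,600),interpolation=2); b=cv2.resize(t[150:220,90:150],(246,287),interpolation=2); c=cv2.resize(t[160:230,155:215],(246,287),interpolation=2)
o=cv2.copyMakeBorder(cv2.vconcat([b,c]),0,26,0,0,cv2.BORDER_CONSTANT)
cv2.imwrite('pics/z5.png',cv2.hconcat([a,o]))
E
```

```text
(no output)
```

View pics/z5.png

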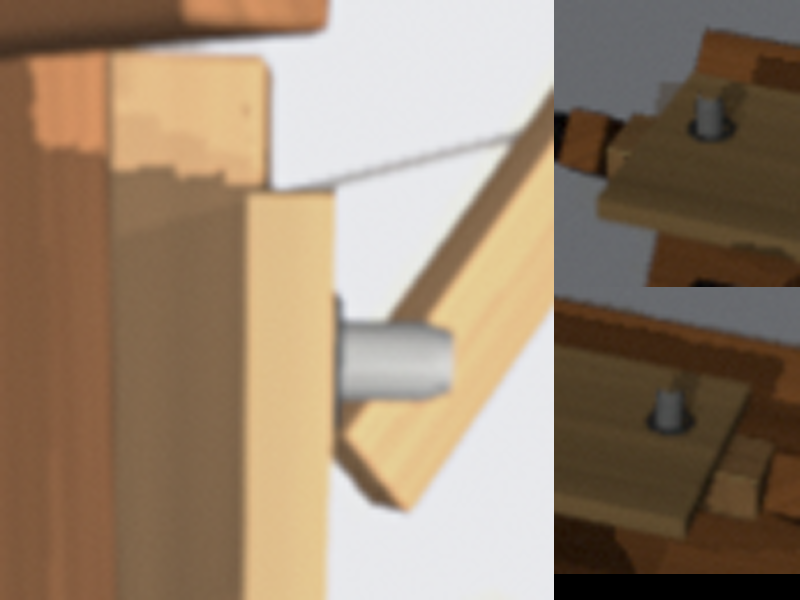

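```bash
python3 -c "
from h import *
s=telemetry.observe(); print(s['clock'],s['force'],s['position'],s['grip_width'])
print(workorder.job_done())"
```

```text
30.2667 [-0.51892825 -0.10747151 -0.08359462] [0.5415582  0.24086301 0.23783483] 0.03393681320763186
the job is handed in; nothing more can be done
None
```

I threaded the wide-hole board over both pins, let it go and handed the job in at 30.3 s of the 64 s limit; the hand-in gives no verdict.

**How it was done:** The moves only turn about the tool's own axis, so I got the slope by pushing the arm up against a joint limit. That tilted the tool to 0.684 rad with the board held. I then felt for the pins, correcting about 3 mm up the slope. Pin contact peaked at about 9 N. The last push, onto the bar, was about 5.6 N.

**Checks that passed:**
- **Seating:** the top and wrist pictures show both pins through both eyelets. About 17.4 mm of pin stands out of the board, against 18 mm when fully home, so any gap to the bar is under 1 mm.
- **Clearance:** the gripper is open and about 5 cm clear of the board, with force near zero.

**Not checked directly, or disagreeing:**
- **Bar tilt:** I did not re-measure it at the end. I take it as unmoved because the contact forces stayed low.
- **Tilt estimates:** the pictures gave anything from 0.6 to 0.75 rad for the bar. The board slid on at 0.684 rad with little resistance.
- **Other board:** it was never touched. The network's point for it shifted about 2 pixels, which I take as noise.

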